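Put the pantry groceries away by kind

ROBOT

A 6-joint arm with a two-finger parallel gripper is mounted at the origin on the work surface. World frame = base frame: x ahead of the robot, y to its left, z up, the work surface at z = 0. Lengths are in mm, angles in degrees, forces in N, time in s.
With the tool pointing down it reaches from about 300 to 850 mm from the base axis. Payload 4.2 kg.
Tool frame: the origin (TCP) lies midway between the tips of the shut fingers; the grasp point (between the pads) lies 19 mm behind it; z points along the fingers, y is the line along which they close (so a half turn about z gives the same grasp; the last joint's range is limited). The gripper opens to 91 mm and grips with 3 to 60 N. Pads are 32 mm wide; open, the fingers measure 118 mm over their backs; the gripper's body (76 mm by 178 mm) begins 60 mm behind the grasp point.
Start: joints at [70.531, 18.312, 89.639, -0, 72.044, -1.146], TCP at [180.769, 545.862, 213.976] pointing down, gripper open.
Joint ranges: [-177.97, 177.97], [-48.28, 115.42], [12.27, 149.76], [-77.06, 257.06], [2.81, 150.46], [-146.56, 146.56]. Speed limits (degrees/s): [147.25, 147.25, 180, 180, 180, 180].

INTERFACE

Orientations are given as [roll, pitch, yaw] about the fixed x, y, z axes, in that order (R = Rz(yaw) Ry(pitch) Rx(roll)).
In Python, from workcell import env gives the robot as it stands.
- The arm moves only by the shell command python3 -m jog 'ROWS' [FORCE]. ROWS is a JSON object of lists of equal length, an entry for each row: "jaw": the finger opening in mm, from 0 to 91.2; "slide": the shift along the tool's x, y, z in units of 30 mm (1.0 is 30 mm), a list of three; "spin": the turn about the tool's z in units of 8 degrees (1.0 is 8 degrees). In form: {"jaw": [jaw, ...], "slide": [[dx, dy, dz], ...], "spin": [spin, ...]}. A call has 1 to 10 rows; each row shifts and turns the commanded pose from where the row before left it, along the tool's axes as they then stand; what a row does not reach is not made up. A row lasts 1/10 s, in which the tool goes at most 50 mm and 8.59 degrees, less where a joint would pass 70% of its speed; a pose out of reach is approached as far as the arm can. A call is refused whole if a number of a shift passes 1 or a number of a turn 1, either way. A call with a gripper value outside its range is refused whole. The fingers move at their own pace and stop on an object; FORCE is the grip in N (left out, the last holds). Time passes only in rows, so rows that do not move let the fingers close. It gives the time, the measured TCP pose, the force, the opening and the grip force at its end, in the units of the state.
- env.state(): the state, without advancing time (a new reading comes with each control period).
- env.grab_frame(name): name is "side" or "top" or "wrist"; returns the picture (400x640x3 uint8, red, green, blue); there is no depth.
- env.camera_model(name): a dict with "fx", "fy", "cx", "cy" (pixels), "camera_from_world" (4x4, takes a point from world to camera coordinates). Camera axes: x right, y up, looking along -z (the intrinsics and any distortion apply to the point x, -y, -z); pixel columns grow to the right and rows downward; lengths in mm; the calibration is good to about 2 mm. A picture is of the moment at which its call begins: read the wrist's pose just before it. camera_model takes no time and is no camera call; for the wrist camera it gives the pose at the moment of the call.
- env.job_done(): hands the job in; it is judged then, once.
The state is a dict: "time_s": time; "qpos": joint angles; "qvel": joint speeds; "effort": joint torques, N m; "ee_pos": TCP position; "ee_rot": TCP orientation; "force": force on the tool from outside, world axes, zero at the start; "torque": the same for the moment, N m; "gripper_width": finger opening in mm; "gripper_force": force on a finger pad.
Only numpy, scipy, OpenCV 4.12 (cv2) and the standard library are available. Lean on these libraries where they do the work, as an engineer would, in place of code of your own. Each camera call takes 0.05 s, during which the arm holds its last target. There are 200 camera calls.

TASK

Put the groceries away, all standing upright: the red-capped spice jar in the red tray, the green-capped one in the green tray, the tea carton down in the wooden basket, and the two tins in the low metal tray, the wide blue tin on the tray floor with the small tin stacked centrally on top of it. Leave the honey jar where it stands.

Things in the scene. Friction and masses are not known exactly. Their poses are not given: they have to be found in the camera images.
- jar_red: Loose spice jar with rust-red contents, a white label band and a red cap: an upright cylinder 46 mm in diameter, 95 mm tall, about 140 g. Origin: centre of the underside, z up. Belongs in red_tray.
- jar_green: Loose spice jar with dark green contents, a white label band and a green cap: an upright cylinder 46 mm in diameter, 95 mm tall, about 120 g. Origin: centre of the underside, z up. Belongs in green_tray.
- tin_wide: Loose low tin with a blue band and flat steel top: an upright cylinder 64 mm in diameter, 38 mm tall, about 180 g. Origin: centre of the underside, z up. Belongs on the floor of tin_tray.
- tin_small: Loose narrow tin, white with an orange stripe and flat brass-coloured ends: an upright cylinder 52 mm in diameter, 60 mm tall, about 170 g. Origin: centre of the underside, z up. Belongs on top of tin_wide.
- tea_carton: Loose yellow tea carton with a green foot band: a stiff upright box 50 mm along its own x, 80 mm along its own y, 80 mm tall, about 120 g. Origin: centre of the underside, z up. At the start its x is within about 0.45 rad of world x. Fits the basket only with its long side along the basket's long side.
- honey_jar: Bystander standing among the groceries: loose round amber honey jar with a black lid, 60 mm in diameter, 72 mm tall. Origin: centre of the underside, z up. Not to be moved.
- red_tray: Fixed square open red plastic tray for one jar: 84 x 84 mm outside, walls 5 mm thick, rim 40 mm high, inside 74 x 74 mm, inner floor 5 mm above its origin. Origin: centre of the underside, z up. x and y along its sides.
- green_tray: Fixed square open green plastic tray for one jar: 84 x 84 mm outside, walls 5 mm thick, rim 40 mm high, inside 74 x 74 mm, inner floor 5 mm above its origin. Origin: centre of the underside, z up. x and y along its sides.
- tin_tray: Fixed low square metal tray: 110 x 110 mm outside, dark rim 5 mm thick and 14 mm high, inside 100 x 100 mm, inner floor 5 mm above its origin. Origin: centre of the underside, z up. x and y along its sides.
- tea_basket: Fixed open basket of light wood with darker ribs: 86 mm along its own x and 120 mm along its own y outside, walls 5 mm thick, rim 34 mm high, inside 76 x 110 mm, inner floor 5 mm above its origin. Origin: centre of the underside, z up. Its x is within about 0.4 rad of world x.
Mind the look-alikes: they are no part of the job. Leave any purple look-alike of the jar_green alone.

How it is judged (in metres and radians):
At the end, for the whole second after the job is handed in: Jars on the floors of the trays of their colour (within 22 mm of centre), carton on the basket floor (25 mm), wide tin on the tin tray floor (28 mm), small tin on top of it (15 mm); all upright within 0.12 rad, released, at rest. Honey jar upright, within 30 mm of its start (horizontal distance between jar_red and red_tray below 0.022 m and z of jar_red in the frame of red_tray below 0.01 m and horizontal distance between jar_green and green_tray below 0.022 m and z of jar_green in the frame of green_tray below 0.01 m and horizontal distance between tin_wide and tin_tray below 0.028 m and z of tin_wide in the frame of tin_tray below 0.01 m and horizontal distance between tea_carton and tea_basket below 0.025 m and z of tea_carton in the frame of tea_basket below 0.01 m and horizontal distance between tin_small and tin_wide below 0.015 m and z of tin_small in the frame of tin_wide between 0.034 and 0.043 m and angle between each of jar_red, jar_green, tin_wide, tin_small, tea_carton's own z axis and vertical below 0.12 rad and linear speed of each of jar_red, jar_green, tin_wide, tin_small, tea_carton below 0.02 m/s and distance of honey_jar from where it was at the start of the episode below 0.03 m and angle between honey_jar's own z axis and vertical below 0.15 rad); the robot touches nothing.
It fails at once if the honey jar is pushed away (30 mm) or tipped (distance of honey_jar from where it was at the start of the episode above 0.03 m or angle between honey_jar's own z axis and vertical above 0.3 rad).
It also fails if it takes over 128 s, if anything falls off the work surface, if the arm or the gripper's body presses on something with over 40 N, if the wrist force passes 120 N, or if a joint passes its speed limit or range.

## Working session

There is one attempt and no reset: what is moved stays moved. The work goes in short steps, Python scripts to look and compute and a shell command to move; the robot and the scene stay as the last step left them, time stands still between calls to the robot, and variables do not carry over. Pictures are saved under pics/ and viewed, at most 14 in all, crops included, and the job is handed in when it is done.

```bash
ls; mkdir -p pics
python3 - <<'E'
from workcell import env
import cv2,numpy as np
for n in ["side","top","wrist"]:
    cm=env.camera_model(n); im=env.grab_frame(n); cv2.imwrite(f"pics/{n}0.png",im[:,:,::-1])
    print(n,{k:(np.round(v,3).tolist()) for k,v in cm.items()})
print(env.state())
E
```

```text
pics
side {'fx': 445.968, 'fy': 445.968, 'cx': 320.635, 'cy': 193.212, 'camera_from_world': [[-1.0, 0.006, -0.02, 443.934], [-0.02, -0.598, 0.801, -21.359], [-0.007, 0.801, 0.598, -1019.127], [0.0, 0.0, 0.0, 1.0]]}
top {'fx': 432.455, 'fy': 432.455, 'cx': 319.584, 'cy': 200.64, 'camera_from_world': [[-0.02, -1.0, -0.007, 22.798], [0.996, -0.02, 0.084, -472.749], [-0.084, -0.005, 0.996, -1112.293], [0.0, 0.0, 0.0, 1.0]]}
wrist {'fx': 324.07, 'fy': 324.07, 'cx': 313.826, 'cy': 198.725, 'camera_from_world': [[0.313, 0.95, -0.001, -574.963], [-0.921, 0.304, -0.246, 28.151], [-0.233, 0.078, 0.969, -390.221], [0.0, 0.0, 0.0, 1.0]]}
{'time_s': 0.15, 'qpos': array([ 7.05315300e+01,  1.83428247e+01,  8.96859927e+01,  4.61724040e-04,
        7.20428078e+01, -1.14557897e+00]), 'qvel': array([-0.02864969, -0.12935596, -0.15294141, -0.00596763,  0.05199998,
       -0.08899524]), 'effort': array([-2.65005178e-05, -4.12771904e+01, -2.32152414e+01,  7.26525555e-02,
        4.34754963e-02, -1.13859028e-04]), 'ee_pos': array([180.64489998, 545.53140234, 213.34697181]), 'ee_rot': array([-1.79928398e+02, -1.87095279e-03,  1.61676965e+02]), 'force': array([ 0.10380669, -0.3191505 , -0.4139683 ]), 'torque': array([0.0282869 , 0.03325883, 0.02744389]), 'gripper_force': 0.0, 'gripper_width': 90.9971735554924}
```

View pics/top0.png

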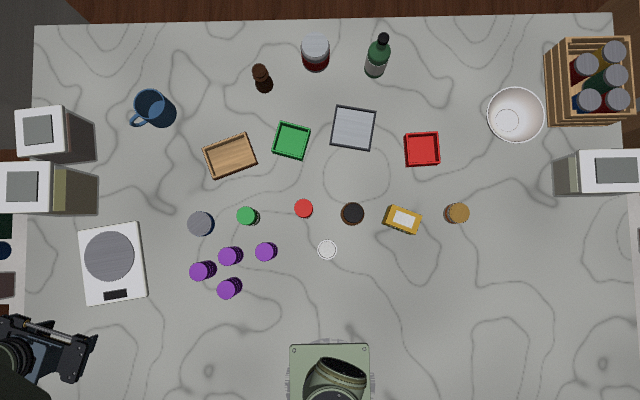

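View pics/side0.png

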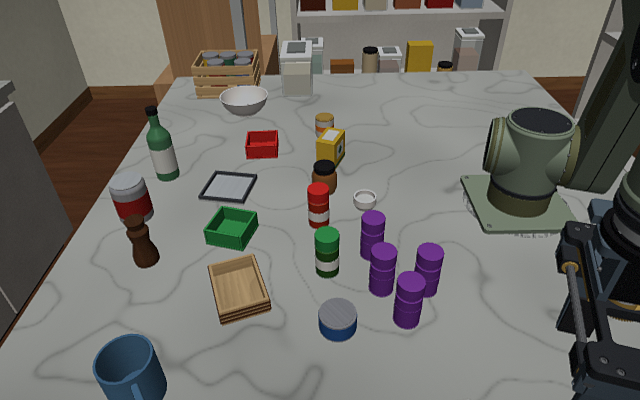

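The top view shows the tin_wide top (200,224), green cap (247,216), red cap (303,208), honey (352,213), carton (402,219) and small tin (457,213). The trays are basket (230,155), green (291,140), tin (353,127) and red (422,149). Purple look-alikes stand around (230,270). The side view shows the same things mirrored, with tin_wide at (337,315), green jar (327,250), red jar (318,205) and carton (330,147).

```bash
cat > h.py <<'E'
import cv2,numpy as np
from workcell import env
def ray(cm,u,v):
    M=np.array(cm["camera_from_world"]);R,t=M[:3,:3],M[:3,3]
    d=np.array([(u-cm["cx"])/cm["fx"],-(v-cm["cy"])/cm["fy"],-1.])
    return -R.T@t,R.T@d
def plane(cm,u,v,z):
    o,d=ray(cm,u,v);return o+d*(z-o[2])/d[2]
def proj(cm,p):
    M=np.array(cm["camera_from_world"]);q=M[:3,:3]@np.array(p,float)+M[:3,3]
    return np.array([cm["cx"]+cm["fx"]*q[0]/-q[2],cm["cy"]+cm["fy"]*q[1]/q[2]])
def tri(a,b):
    (o1,d1),(o2,d2)=a,b
    d1=d1/np.linalg.norm(d1);d2=d2/np.linalg.norm(d2)
    s=np.linalg.lstsq(np.c_[d1,-d2],o2-o1,rcond=None)[0]
    p,q=o1+s[0]*d1,o2+s[1]*d2
    return (p+q)/2,np.linalg.norm(p-q)
def mask(im,win,lo,hi):
    "largest component of an HSV range inside window (x0,y0,x1,y1)"
    h=cv2.cvtColor(im,cv2.COLOR_RGB2HSV)
    m=cv2.inRange(h,np.array(lo),np.array(hi))
    if lo[0]<5: m|=cv2.inRange(h,np.array([172,lo[1],lo[2]]),np.array([180,hi[1],hi[2]]))
    w=np.zeros_like(m);w[win[1]:win[3],win[0]:win[2]]=m[win[1]:win[3],win[0]:win[2]]
    c,_=cv2.findContours(w,cv2.RETR_EXTERNAL,cv2.CHAIN_APPROX_NONE)
    return max(c,key=cv2.contourArea)
E
python3 - <<'E'
import cv2,numpy as np
t=cv2.imread("pics/top0.png");s=cv2.imread("pics/side0.png")
cv2.imwrite("pics/topc.png",cv2.resize(t[95:265,185:475],None,fx=2.7,fy=2.7,interpolation=cv2.INTER_CUBIC))
cv2.imwrite("pics/sidec.png",cv2.resize(s[105:345,195:435],None,fx=2.5,fy=2.5,interpolation=cv2.INTER_CUBIC))
ht=cv2.cvtColor(t,cv2.COLOR_BGR2HSV);hs=cv2.cvtColor(s,cv2.COLOR_BGR2HSV)
for n,p in dict(wide=(200,221),gcap=(246,214),rcap=(303,206),honey=(352,211),cart=(402,215),cartside=(420,225),small=(457,208),smallside=(457,219),gt=(291,140),rt=(421,150),rtw=(421,132),tt=(353,127),ttrim=(353,107),bas=(230,155),tab=(380,180)).items(): print(n,ht[p[1],p[0]])
for n,p in dict(wide=(337,311),wband=(337,330),gcap=(327,234),rcap=(318,188),cart=(330,133),small=(325,117),hon=(324,166)).items(): print("s",n,hs[p[1],p[0]])
E
```

```text
wide [115  12 124]
gcap [ 67 137 162]
rcap [  1 172 194]
honey [130  16  48]
cart [  0   1 196]
cartside [ 60   3 147]
small [ 20 140 148]
smallside [ 20 140 146]
gt [ 67 138 155]
rt [  1 180 194]
rtw [  1 140 182]
tt [111  15 169]
ttrim [110  20  78]
bas [ 17  96 173]
tab [ 20   5 154]
s wide [110  12 124]
s wband [108 167  93]
s gcap [ 68 171 127]
s rcap [  1 207 175]
s cart [ 60   1 173]
s small [ 21 152 139]
s hon [120  10  25]
```

View pics/topc.png

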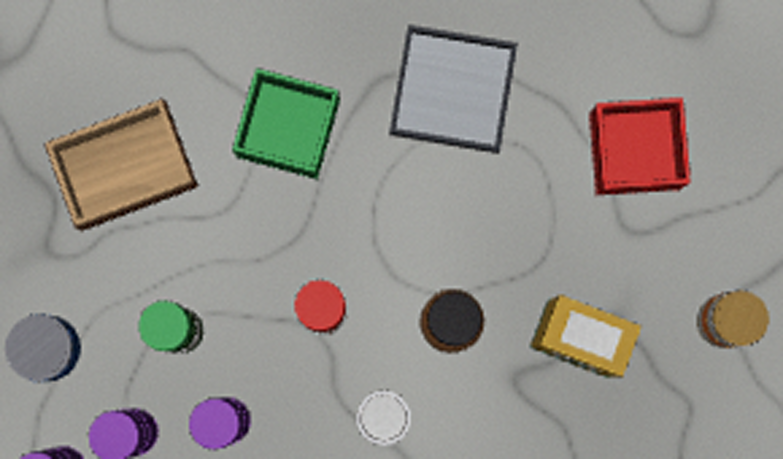

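View pics/sidec.png

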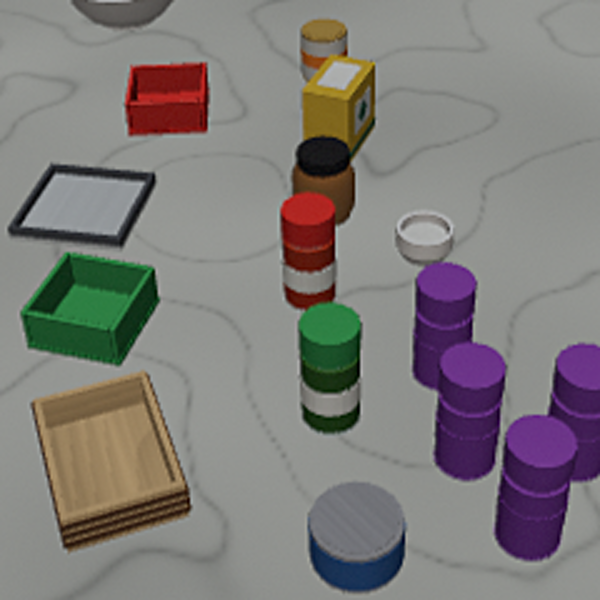

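The crops show the rims, caps and yaws clearly: the carton is turned about -20° and the basket about +20° in the top view. I'll measure tops and rims from both views.

```bash
cat > m.py <<'E'
from h import *
from scipy.optimize import brentq
t=cv2.imread("pics/top0.png")[:,:,::-1].copy();s=cv2.imread("pics/side0.png")[:,:,::-1].copy()
ct,cs=env.camera_model("top"),env.camera_model("side")
so=ray(cs,0,0)[0]
# cylinders: top-face mask in top view; silhouette top row in side view
C=dict(wide=((180,205,222,242),(90,8,100),(125,40,140),(315,295,360,340),(100,6,60),(125,255,136),32),
 green=((232,203,262,228),(60,90,140),(75,160,255),(310,224,345,255),(60,90,60),(75,255,255),23),
 red=((290,195,320,222),(0,120,150),(6,210,255),(305,180,332,212),(0,120,120),(6,255,255),23),
 honey=((335,200,372,228),(100,3,25),(179,60,60),(312,158,338,175),(100,0,10),(179,60,50),30),
 small=((446,198,474,224),(15,100,140),(25,160,165),(312,110,338,130),(15,80,80),(28,180,255),26))
for n,(wt,l,h,ws,l2,h2,r) in C.items():
    c=mask(t,wt,l,h);e=cv2.minEnclosingCircle(c);uv=cv2.minAreaRect(c)[0]
    q=mask(s,ws,l2,h2).reshape(-1,2);top=q[:,1].min()
    def f(z):
        p=plane(ct,*uv,z);d=p[:2]-so[:2];d/=np.linalg.norm(d)
        return proj(cs,[p[0]+r*d[0],p[1]+r*d[1],z])[1]-top
    try:z=brentq(f,-60,200)
    except Exception:z=np.nan
    p=plane(ct,*uv,z);print(n,np.round(uv,1),"rpx",round(e[1],1),"sideu",q[:,0].min()/2+q[:,0].max()/2,"proj",proj(cs,p).round(1),"P",p.round(1))
gt,gs=cv2.cvtColor(t,cv2.COLOR_RGB2GRAY),cv2.cvtColor(s,cv2.COLOR_RGB2GRAY)
T=dict(green=([(257,69),(340,90),(318,177)],[(24,311),(68,254),(158,270)],[0,2],40),
 red=([(684,97),(690,186),(595,100)],[(133,65),(209,63),(126,101)],[1,2],40),
 tin=([(409,26),(516,43),(499,152),(390,133)],[(10,232),(52,165),(155,173),(123,244)],[0,2],14),
 basket=([(163,99),(197,185),(80,228),(47,143)],[(33,403),(146,373),(188,490),(65,530)],[0,2],34),
 carton=([(557,296),(640,325),(622,376),(534,348)],[(304,90),(325,57),(376,62),(358,97)],[0,2],80))
def sub(g,p,k,o):
    p=(np.array(p,np.float32)/k+o).astype(np.float32)
    return cv2.cornerSubPix(g,p.reshape(-1,1,2),(2,2),(-1,-1),(3,20,.05)).reshape(-1,2)
for n,(a,b,dg,z) in T.items():
    a=sub(gt,a,2.7,(185,95));b=sub(gs,b,2.5,(195,105))
    P=[]
    for x,y in zip(a,b):
        p,e=tri(ray(ct,*x),ray(cs,*y));P.append(p);print(n,p.round(1),"gap",round(e,1),"| top@z",plane(ct,*x,z)[:2].round(1))
    P=np.array(P);print("   edges",[np.round(np.linalg.norm(P[i+1]-P[i]),1) for i in range(len(P)-1)],"ang",[np.round(np.degrees(np.arctan2(*(P[i+1]-P[i])[1::-1])),1) for i in range(len(P)-1)],"centre",((P[dg[0]]+P[dg[1]])/2).round(1))
E
python3 m.py
```

```text
wide [198.7 223.3] rpx 13.0 sideu 337.5 proj [336.1 313.2] P [419.7 326.7  32.3]
green [245.  215.5] rpx 9.0 sideu 326.5 proj [325.6 234.3] P [434.3 196.3  90.8]
red [303.  207.5] rpx 9.1 sideu 317.5 proj [316.5 188.4] P [451.1  53.9  90.5]
honey [353. 213.] rpx 9.5 sideu 323.5 proj [323.  167.9] P [436.9 -70.5  58.6]
small [459.5 212.5] rpx 9.9 sideu 324.5 proj [323.4 117.2] P [ 433.1 -340.4   52. ]
green [684.5 113.9  33.1] gap 1.9 | top@z [681.6 113.1]
green [660.   33.   33.3] gap 1.1 | top@z [657.8  32.8]
green [579.   58.8  33.6] gap 4.5 | top@z [575.5  58.4]
   edges [np.float64(84.5), np.float64(85.1)] ang [np.float64(-106.8), np.float64(162.4)] centre [631.7  86.4  33.3]
red [ 646.4 -297.3   35. ] gap 1.9 | top@z [ 646.1 -296. ]
red [ 564.  -300.2   36.9] gap 1.8 | top@z [ 564.4 -299.3]
red [ 644.9 -214.6   34.9] gap 4.5 | top@z [ 646.  -213.5]
   edges [np.float64(82.5), np.float64(117.8)] ang [np.float64(-178.0), np.float64(46.6)] centre [ 604.4 -257.4   35.9]
tin [734.1 -36.3   8.7] gap 1.8 | top@z [733.4 -36. ]
tin [ 711.7 -143.3   10.4] gap 2.1 | top@z [ 711.7 -142.8]
t
[... 351 characters left out ...]
 gap 0.4 | top@z [574. 171.]
basket [534.2 288.5  20.1] gap 1.1 | top@z [532.8 285. ]
basket [615.5 318.1  16.6] gap 0.6 | top@z [612.2 313.4]
   edges [np.float64(91.5), np.float64(123.0), np.float64(86.7)] ang [np.float64(-157.6), np.float64(109.8), np.float64(20.0)] centre [597.2 248.   24.4]
carton [ 456.  -167.2   74.5] gap 2.4 | top@z [ 456.8 -166.4]
carton [ 429.2 -237.    71.4] gap 4.5 | top@z [ 431.1 -235.2]
carton [ 379.5 -222.9   72. ] gap 0.5 | top@z [ 379.7 -221.2]
carton [ 403.  -141.1   81.7] gap 8.6 | top@z [ 407.4 -141.6]
   edges [np.float64(74.9), np.float64(51.8), np.float64(85.7)] ang [np.float64(-111.0), np.float64(164.1), np.float64(73.9)] centre [ 417.7 -195.    73.2]
```

```bash
cat > d.py <<'E'
# python3 d.py x y z yaw : remaining move in tool units (after the spin)
import sys;from h import *
def go(x,y,z,yaw):
    s=env.state();p=s["ee_pos"];w=s["ee_rot"][2]
    a=np.radians(yaw);D=np.array([x,y,z])-p
    dy=(w-yaw+180)%360-180
    print("spin",round(dy/8,2),"slide",np.round([D[0]*np.cos(a)+D[1]*np.sin(a),D[0]*np.sin(a)-D[1]*np.cos(a),-D[2]],1)/30,"at",p.round(1),s["ee_rot"].round(1),"t",round(s["time_s"],1))
if len(sys.argv)>4: go(*map(float,sys.argv[1:5]))
E
python3 -m jog '{"jaw":[91,91,91],"slide":[[0,0,-0.5],[0,0,-0.5],[0,0,0]],"spin":[-0.8,-0.8,-0.69]}' 30
python3 -m jog '{"jaw":[91,91,91,91,91,91,91,91,91,91],"slide":[[-1,-1,0],[-1,-1,0],[-1,-1,0],[-1,-1,0],[-1,-1,0],[-1,-1,0],[-1,-1,0],[-1,-1,0],[-1,-1,0],[-1,-1,0]],"spin":[0,0,0,0,0,0,0,0,0,0]}'
python3 -m jog '{"jaw":[91,91],"slide":[[0,0,0],[0,0,0]],"spin":[0,0]}'
python3 d.py 480 250 240 180
python3 - <<'E'
from h import *
import pickle
cm=env.camera_model("wrist");im=env.grab_frame("wrist");cv2.imwrite("pics/w1.png",im[:,:,::-1]);pickle.dump(cm,open("w1.pkl","wb"))
E
```

```text
time_s: 0.45
ee_pos: [181.1, 546.8, 245.8]
ee_rot: [179.8, 0.1, -179.8]
force: [0.3, 0.5, 0.4]
gripper_width: 91.4
gripper_force: 0.0
time_s: 1.45
ee_pos: [481.6, 244.3, 243.8]
ee_rot: [180.0, -0.0, 180.0]
force: [1.0, -0.6, -0.5]
gripper_width: 90.9
gripper_force: 0.0
time_s: 1.65
ee_pos: [480.8, 245.3, 243.5]
ee_rot: [180.0, -0.1, 179.9]
force: [-0.2, 0.7, -0.7]
gripper_width: 90.9
gripper_force: 0.0
spin -0.02 slide [0.02666667 0.15666667 0.11666667] at [480.8 245.3 243.5] [ 1.800e+02 -1.000e-01  1.799e+02] t 1.6
```

View pics/w1.png

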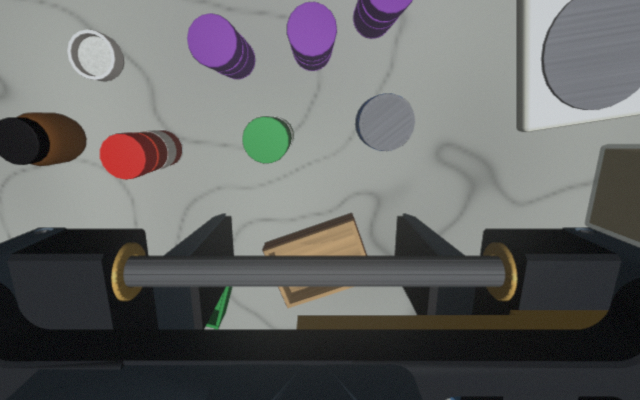

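The wrist view shows the wide tin top (386,122), green cap (267,140) and red cap (124,155), with the basket partly behind the gripper at (315,260). I'll measure these caps from the wrist view together with the top view.

```bash
cat > w.py <<'E'
from h import *
import pickle
w=cv2.imread("pics/w1.png")[:,:,::-1].copy();cw=pickle.load(open("w1.pkl","rb"));ct=env.camera_model("top")
for n,win,l,h,z,uv in (("wide",(352,90,420,155),(90,8,80),(130,40,150),38,(198.7,223.3)),("green",(240,112,295,166),(60,90,130),(75,165,255),95,(245.3,215.5)),("red",(98,130,150,180),(0,120,150),(6,205,255),95,(303,207.5))):
    c=mask(w,win,l,h);q=cv2.fitEllipse(cv2.convexHull(c));p=plane(cw,*q[0],z)
    P,e=tri(ray(cw,*q[0]),ray(ct,*uv))
    print(n,np.round(q[0],1),np.round(q[1],1),"tri",P.round(1),round(e,1),"wrist@z",p.round(1),"top@z",plane(ct,*uv,z).round(1))
E
python3 w.py
```

```text
wide [384.6 121.7] [57.5 60.5] tri [418.5 327.5  30.6] 2.5 wrist@z [417.2 326.3  38. ] top@z [419.5 325.   38. ]
green [265.1 139.6] [44.4 46.6] tri [434.4 196.9  83.2] 0.7 wrist@z [433.2 198.7  95. ] top@z [434.1 194.8  95. ]
red [122.3 156.1] [41.7 48.3] tri [450.5  53.9  89.1] 1.4 wrist@z [449.2  57.4  95. ] top@z [450.8  53.7  95. ]
```

```bash
python3 -m jog '{"jaw":[91,91,91,91,91,91,91,91,91,91],"slide":[[0.7,0.9,0],[0.7,0.9,0],[0.68,0.89,0],[0,0,1],[0,0,1],[0,0,1],[0,0,1],[0,0,1],[0,0,0.8],[0,0,0]],"spin":[0,0,0,0,0,0,0,0,0,0]}'
python3 d.py 418.5 326 13 180
```

```text
time_s: 2.7
ee_pos: [415.0, 326.0, 67.2]
ee_rot: [-179.8, -0.4, -179.9]
force: [-0.9, -0.5, 0.3]
gripper_width: 90.8
gripper_force: 0.0
spin 0.02 slide [-0.11666667 -0.          1.80666667] at [415.  326.   67.2] [-179.8   -0.4 -179.9] t 2.7
```

```bash
python3 -m jog '{"jaw":[91,91,91,91,60,60,60,60,60,60],"slide":[[-0.1,0,0.6],[0,0,0.6],[0,0,0.6],[0,0,0],[0,0,0],[0,0,0],[0,0,0],[0,0,0],[0,0,0],[0,0,0]],"spin":[0,0,0,0,0,0,0,0,0,0]}' 30
python3 -m jog '{"jaw":[55,55],"slide":[[0,0,0],[0,0,0]],"spin":[0,0]}' 30
python3 d.py 668 -78 150 180
```

```text
time_s: 3.7
ee_pos: [421.9, 327.2, 16.9]
ee_rot: [179.9, 0.1, 180.0]
force: [-1.1, 0.4, 5.9]
gripper_width: 63.3
gripper_force: 30.0
time_s: 3.9
ee_pos: [421.9, 327.2, 16.9]
ee_rot: [179.9, 0.1, 180.0]
force: [-1.0, 1.0, 5.5]
gripper_width: 63.3
gripper_force: 30.0
spin -0.0 slide [ -8.20333333 -13.50666667  -4.43666667] at [421.9 327.2  16.9] [1.799e+02 1.000e-01 1.800e+02] t 3.9
```

```bash
python3 -m jog '{"jaw":[55,55,55,55,55,55,55,55,55,55],"slide":[[0,0,-0.5],[0,0,-1],[0,0,-1],[0,0,-1],[-0.59,-0.96,0],[-0.59,-0.96,0],[-0.59,-0.96,0],[-0.59,-0.96,0],[-0.59,-0.96,0],[-0.59,-0.96,0]],"spin":[0,0,0,0,0,0,0,0,0,0]}'
python3 -m jog '{"jaw":[55,55,55,55,55,55,55,55,55,55],"slide":[[-0.59,-0.96,0],[-0.59,-0.96,0],[-0.59,-0.96,0],[-0.59,-0.96,0],[-0.59,-0.96,0],[-0.59,-0.96,0],[-0.59,-0.96,0],[-0.3,-0.6,0],[0,0,0],[0,0,0]],"spin":[0,0,0,0,0,0,0,0,0,0]}'
python3 d.py 668 -78.5 23 180
python3 - <<'E'
from h import *
im=env.grab_frame("side");cv2.imwrite("pics/s2.png",im[:,:,::-1])
E
```

```text
time_s: 4.9
ee_pos: [527.5, 152.2, 120.4]
ee_rot: [-180.0, -0.1, 180.0]
force: [-0.3, 1.1, -2.4]
gripper_width: 63.5
gripper_force: 30.0
time_s: 5.9
ee_pos: [659.5, -65.5, 120.2]
ee_rot: [179.9, -0.1, 180.0]
force: [0.2, -0.3, -3.1]
gripper_width: 63.2
gripper_force: 30.0
spin -0.01 slide [-0.28333333 -0.43333333  3.24      ] at [659.5 -65.5 120.2] [ 1.799e+02 -1.000e-01  1.800e+02] t 5.9
```

View pics/s2.png

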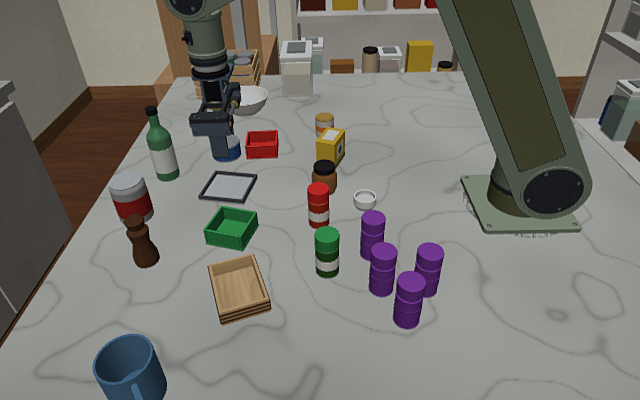

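The tin hangs upright in the gripper at (228,148). Lowering it into the tray.

```bash
python3 -m jog '{"jaw":[55,55,55,55,55,55,55,55],"slide":[[-0.28,-0.43,0],[0,0,0.8],[0,0,0.8],[0,0,0.8],[0,0,0.4],[0,0,0.3],[0,0,0.1],[0,0,0]],"spin":[0,0,0,0,0,0,0,0]}'
python3 d.py 668 -78.5 22 180
```

```text
time_s: 6.75
ee_pos: [669.3, -78.8, 25.3]
ee_rot: [-180.0, 0.0, -180.0]
force: [-0.6, 0.8, -1.7]
gripper_width: 63.7
gripper_force: 30.0
spin 0.0 slide [0.04333333 0.01       0.11      ] at [669.3 -78.8  25.3] [-180.    0. -180.] t 6.8
```

```bash
python3 -m jog '{"jaw":[55,55,55],"slide":[[0,0,0.1],[0,0,0.06],[0,0,0]],"spin":[0,0,0]}'
python3 -m jog '{"jaw":[91,91,91,91,91,91,91,91,91],"slide":[[0,0,0],[0,0,0],[0,0,0],[0,0,-0.5],[0,0,-1],[0,0,-1],[0,0,-1],[0,0,-1],[0,0,-1]],"spin":[0,0,0,0,0,0,0,0,0]}'
python3 d.py 434 196.5 185 180
```

```text
time_s: 7.05
ee_pos: [669.7, -78.9, 22.0]
ee_rot: [-180.0, 0.2, 180.0]
force: [-1.3, -0.0, 4.6]
gripper_width: 63.4
gripper_force: 30.0
time_s: 7.95
ee_pos: [668.8, -78.8, 187.6]
ee_rot: [-180.0, 0.1, 180.0]
force: [0.9, 0.4, -1.0]
gripper_width: 91.0
gripper_force: 0.0
spin -0.0 slide [7.82666667 9.17666667 0.08666667] at [668.8 -78.8 187.6] [-1.8e+02  1.0e-01  1.8e+02] t 8.0
```

```bash
python3 -m jog '{"jaw":[91,91,91,91,91,91,91,91,91,91],"slide":[[0.78,0.92,0],[0.78,0.92,0],[0.78,0.92,0],[0.78,0.92,0],[0.78,0.92,0],[0.78,0.92,0],[0.78,0.92,0],[0.78,0.92,0],[0.78,0.92,0],[0.78,0.9,0]],"spin":[0,0,0,0,0,0,0,0,0,0]}'
python3 -m jog '{"jaw":[91,91],"slide":[[0,0,0],[0,0,0]],"spin":[0,0]}'
python3 d.py 434 196.5 55 180
python3 - <<'E'
from h import *
ct=env.camera_model("top");im=env.grab_frame("top");cv2.imwrite("pics/t3.png",im[:,:,::-1])
cm=env.camera_model("wrist");w=env.grab_frame("wrist");cv2.imwrite("pics/w3.png",w[:,:,::-1])
cv2.imwrite("pics/t3c.png",cv2.resize(im[80:240,190:460][:,:,::-1],None,fx=2.9,fy=2.9,interpolation=cv2.INTER_CUBIC))
E
```

```text
time_s: 8.95
ee_pos: [434.0, 197.7, 186.3]
ee_rot: [180.0, 0.1, 180.0]
force: [0.5, 0.2, 0.2]
gripper_width: 91.1
gripper_force: 0.0
time_s: 9.15
ee_pos: [435.0, 197.0, 186.2]
ee_rot: [180.0, 0.1, -179.9]
force: [0.0, -0.2, -1.0]
gripper_width: 90.8
gripper_force: 0.0
spin 0.01 slide [ 0.03333333 -0.01666667  4.37333333] at [435.  197.  186.2] [ 1.800e+02  1.000e-01 -1.799e+02] t 9.2
```

View pics/t3c.png

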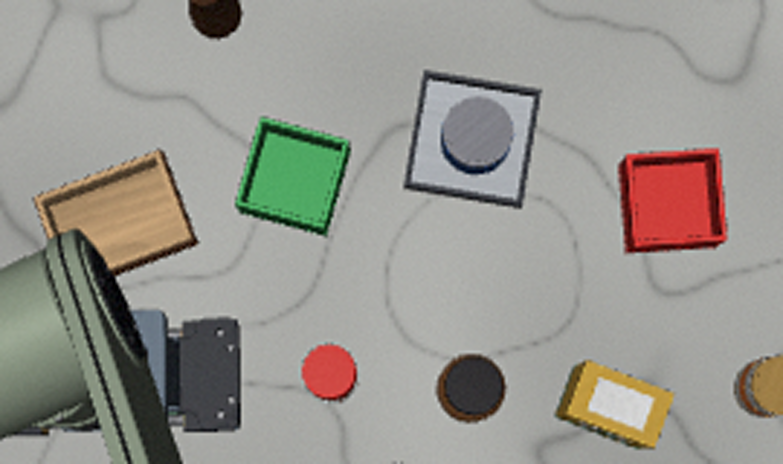

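View pics/w3.png

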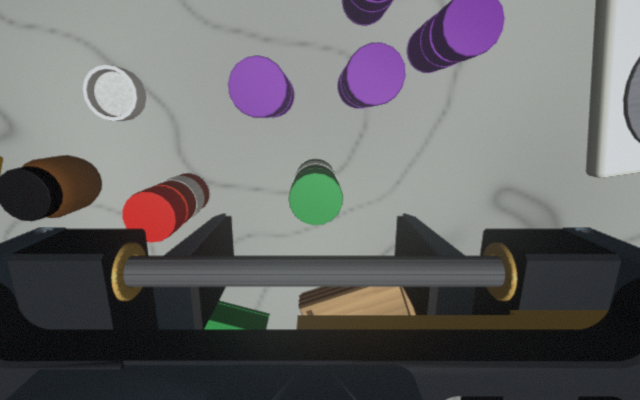

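The wide tin sits centred on the tin tray floor at (476,133). The green cap at (316,194) lies midway between the fingers.

```bash
python3 -m jog '{"jaw":[91,91,91,91,91,91,40,40,40,40],"slide":[[0,0,0.9],[0,0,0.9],[0,0,0.9],[0,0,0.9],[0,0,0.75],[0,0,0],[0,0,0],[0,0,0],[0,0,0],[0,0,0]],"spin":[0,0,0,0,0,0,0,0,0,0]}' 30
python3 -m jog '{"jaw":[40,40,40,40,40,40,40,40],"slide":[[0,0,0],[0,0,0],[0,0,0],[0,0,-0.4],[0,0,-1],[0,0,-1],[0,0,-1],[0,0,-0.8]],"spin":[0,0,0,0,0,0,0,0]}' 30
python3 d.py 630 86 180 180
```

```text
time_s: 10.25
ee_pos: [435.5, 196.9, 55.6]
ee_rot: [179.9, 0.1, 180.0]
force: [0.2, -0.5, -1.2]
gripper_width: 61.8
gripper_force: 0.0
time_s: 11.05
ee_pos: [434.9, 196.7, 182.1]
ee_rot: [180.0, 0.1, -180.0]
force: [0.9, 0.9, -2.2]
gripper_width: 45.7
gripper_force: 30.0
spin 0.0 slide [-6.50333333 -3.69        0.07      ] at [434.9 196.7 182.1] [ 1.8e+02  1.0e-01 -1.8e+02] t 11.1
```

```bash
python3 -m jog '{"jaw":[40,40,40,40,40,40,40,40,40],"slide":[[-0.93,-0.53,0],[-0.93,-0.53,0],[-0.93,-0.53,0],[-0.93,-0.53,0],[-0.93,-0.53,0],[-0.93,-0.53,0],[-0.92,-0.5,0],[0,0,0],[0,0,0]],"spin":[0,0,0,0,0,0,0,0,0]}'
python3 d.py 630 86 61 180
python3 - <<'E'
from h import *
t=env.grab_frame("top");im=env.grab_frame("side");cv2.imwrite("pics/s4.png",np.hstack([cv2.resize(im[60:280,150:360],None,fx=1.9,fy=1.9),cv2.resize(t[80:300,190:390],None,fx=1.9,fy=1.9)])[:,:,::-1])
E
```

```text
time_s: 11.95
ee_pos: [629.5, 85.9, 179.6]
ee_rot: [180.0, -0.1, 179.9]
force: [0.0, -0.1, -1.8]
gripper_width: 45.7
gripper_force: 30.0
spin -0.01 slide [-1.66666667e-02  3.33333333e-03  3.95333333e+00] at [629.5  85.9 179.6] [ 1.800e+02 -1.000e-01  1.799e+02] t 11.9
```

View pics/s4.png

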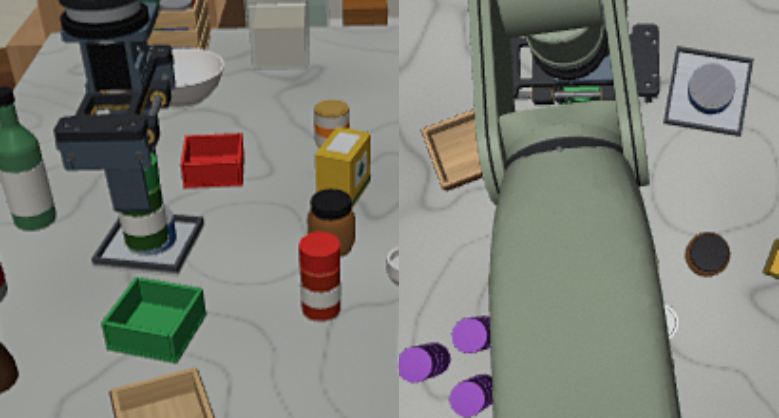

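The green jar hangs upright in the gripper, over the green tray.

```bash
python3 -m jog '{"jaw":[40,40,40,40,40,40,40],"slide":[[0,0,1],[0,0,1],[0,0,1],[0,0,0.6],[0,0,0.3],[0,0,0.1],[0,0,0]],"spin":[0,0,0,0,0,0,0]}'
python3 d.py 630 86 61 180
```

```text
time_s: 12.75
ee_pos: [630.0, 86.6, 61.3]
ee_rot: [180.0, 0.0, -180.0]
force: [0.9, -0.2, -1.4]
gripper_width: 45.7
gripper_force: 30.0
spin 0.0 slide [-0.   -0.02  0.01] at [630.   86.6  61.3] [ 180.    0. -180.] t 12.8
```

Lower until I feel contact, release, then go to the red jar.

```bash
python3 -m jog '{"jaw":[40,40,40],"slide":[[0,0,0.06],[0,0,0.04],[0,0,0]],"spin":[0,0,0]}'
python3 -m jog '{"jaw":[91,91,91,91,91,91,91,91,91],"slide":[[0,0,0],[0,0,0],[0,0,0],[0,0,0],[0,0,-0.8],[0,0,-1],[0,0,-1],[0,0,-1],[0,0,-0.5]],"spin":[0,0,0,0,0,0,0,0,0]}'
python3 d.py 450 54.5 185 180
```

```text
time_s: 13.05
ee_pos: [630.9, 86.5, 59.9]
ee_rot: [180.0, 0.2, 180.0]
force: [-0.8, -0.2, 5.5]
gripper_width: 45.6
gripper_force: 30.0
time_s: 13.95
ee_pos: [631.0, 86.3, 189.7]
ee_rot: [180.0, 0.3, 180.0]
force: [0.5, 0.4, -0.2]
gripper_width: 91.1
gripper_force: 0.0
spin -0.0 slide [ 6.03333333 -1.06        0.15666667] at [631.   86.3 189.7] [180.    0.3 180. ] t 13.9
```

```bash
python3 -m jog '{"jaw":[91,91,91,91,91,91,91,91,91],"slide":[[0.86,-0.15,0],[0.86,-0.15,0],[0.86,-0.15,0],[0.86,-0.15,0],[0.86,-0.15,0],[0.86,-0.15,0],[0.86,-0.15,0],[0,0,0],[0,0,0]],"spin":[0,0,0,0,0,0,0,0,0]}'
python3 - <<'E'
from h import *
cm=env.camera_model("wrist");w=env.grab_frame("wrist")
c=mask(w,(230,120,402,240),(0,120,150),(6,210,255));q=cv2.fitEllipse(cv2.convexHull(c));print(q,plane(cm,*q[0],95).round(1))
t=env.grab_frame("top");ct=env.camera_model("top")
c=mask(t,(265,115,320,170),(60,90,140),(75,170,255));print(cv2.boundingRect(c))
E
python3 d.py 450 54.5 55 180
```

```text
time_s: 14.85
ee_pos: [449.5, 54.7, 187.0]
ee_rot: [180.0, 0.1, 180.0]
force: [0.1, -0.5, -0.7]
gripper_width: 90.8
gripper_force: 0.0
((315.9188537597656, 200.30313110351562), (51.23676681518555, 52.80170440673828), 86.74552917480469) [448.8  57.2  95. ]
(271, 121, 39, 37)
spin -0.0 slide [ 0.01       -0.01333333  4.39333333] at [450.3  54.9 186.8] [1.8e+02 1.0e-01 1.8e+02] t 14.9
```

```bash
python3 -m jog '{"jaw":[91,91,91,91,91,91,40,40,40,40],"slide":[[0,0,0.9],[0,0,0.9],[0,0,0.9],[0,0,0.9],[0,0,0.77],[0,0,0],[0,0,0],[0,0,0],[0,0,0],[0,0,0]],"spin":[0,0,0,0,0,0,0,0,0,0]}' 30
python3 -m jog '{"jaw":[40,40,40,40,40,40,40,40],"slide":[[0,0,0],[0,0,0],[0,0,0],[0,0,-0.4],[0,0,-1],[0,0,-1],[0,0,-1],[0,0,-0.8]],"spin":[0,0,0,0,0,0,0,0]}' 30
python3 d.py 604.5 -256 180 180
```

```text
time_s: 15.95
ee_pos: [450.0, 54.8, 56.5]
ee_rot: [180.0, 0.1, 180.0]
force: [-0.2, -0.5, 0.5]
gripper_width: 62.4
gripper_force: 0.0
time_s: 16.75
ee_pos: [449.2, 54.7, 182.9]
ee_rot: [180.0, 0.0, 180.0]
force: [0.7, -0.3, -1.4]
gripper_width: 45.3
gripper_force: 29.9
spin -0.0 slide [ -5.17666667 -10.35666667   0.09666667] at [449.2  54.7 182.9] [180.   0. 180.] t 16.8
```

```bash
python3 -m jog '{"jaw":[40,40,40,40,40,40,40,40,40,40],"slide":[[-0.5,-0.98,0],[-0.5,-0.98,0],[-0.5,-0.98,0],[-0.5,-0.98,0],[-0.5,-0.98,0],[-0.5,-0.98,0],[-0.5,-0.98,0],[-0.5,-0.98,0],[-0.5,-0.98,0],[-0.5,-0.98,0]],"spin":[0,0,0,0,0,0,0,0,0,0]}'
python3 -m jog '{"jaw":[40,40,40],"slide":[[-0.18,-0.55,0],[0,0,0],[0,0,0]],"spin":[0,0,0]}'
python3 d.py 604.5 -256 62 180
```

```text
time_s: 17.75
ee_pos: [599.2, -240.4, 180.7]
ee_rot: [180.0, -0.1, 180.0]
force: [0.8, -0.6, -1.5]
gripper_width: 45.3
gripper_force: 29.9
time_s: 18.05
ee_pos: [603.8, -255.0, 180.9]
ee_rot: [179.9, -0.1, 180.0]
force: [0.1, 0.6, -1.6]
gripper_width: 45.2
gripper_force: 29.9
spin -0.0 slide [-0.02333333 -0.03333333  3.96333333] at [ 603.8 -255.   180.9] [ 1.799e+02 -1.000e-01  1.800e+02] t 18.1
```

```bash
python3 -m jog '{"jaw":[40,40,40,40,40,40,40,40],"slide":[[-0.02,-0.03,1],[0,0,1],[0,0,1],[0,0,0.5],[0,0,0.3],[0,0,0.15],[0,0,0.06],[0,0,0]],"spin":[0,0,0,0,0,0,0,0]}'
python3 d.py 604.5 -256 62 180
```

```text
time_s: 18.85
ee_pos: [605.7, -256.5, 62.1]
ee_rot: [-180.0, 0.1, -180.0]
force: [0.3, -0.1, -0.7]
gripper_width: 45.6
gripper_force: 29.9
spin 0.0 slide [0.04       0.01666667 0.00333333] at [ 605.7 -256.5   62.1] [-1.8e+02  1.0e-01 -1.8e+02] t 18.9
```

```bash
python3 -m jog '{"jaw":[40,40,91,91,91,91],"slide":[[0,0,0.07],[0,0,0],[0,0,0],[0,0,0],[0,0,0],[0,0,0]],"spin":[0,0,0,0,0,0]}'
python3 -m jog '{"jaw":[91,91,91,91,91,91,91,91,91,91],"slide":[[0,0,-0.8],[0,0,-1],[0,0,-1],[0,0,-1],[0,0,-0.4],[0,0,0],[0,0,0],[0,0,0],[0,0,0],[0,0,0]],"spin":[0,0,0,0,1,1,1,1,1,1]}'
python3 -m jog '{"jaw":[91,91,91,91,91,91,91,91,91],"slide":[[0,0,0],[0,0,0],[0,0,0],[0,0,0],[0,0,0],[0,0,0],[0,0,0],[0,0,0],[0,0,0]],"spin":[1,1,1,1,1,1,1,0.75,0]}'
python3 d.py 418.5 -192 190 70
```

```text
time_s: 19.45
ee_pos: [605.1, -256.7, 59.0]
ee_rot: [180.0, -0.0, 180.0]
force: [0.4, 0.7, -0.3]
gripper_width: 74.9
gripper_force: 0.0
time_s: 20.45
ee_pos: [605.1, -256.6, 184.9]
ee_rot: [-180.0, -0.0, 131.7]
force: [-0.3, 0.1, 0.3]
gripper_width: 91.0
gripper_force: 0.0
time_s: 21.35
ee_pos: [605.1, -256.7, 184.9]
ee_rot: [-180.0, -0.0, 70.0]
force: [0.0, 0.0, 0.2]
gripper_width: 91.1
gripper_force: 0.0
spin 0.0 slide [-0.1        -6.58333333 -0.17      ] at [ 605.1 -256.7  184.9] [-180.   -0.   70.] t 21.4
```

```bash
python3 -m jog '{"jaw":[91,91,91,91,91,91,91,91,91],"slide":[[0,-0.94,0],[0,-0.94,0],[0,-0.94,0],[0,-0.94,0],[0,-0.94,0],[0,-0.94,0],[-0.1,-0.94,0],[0,0,0],[0,0,0]],"spin":[0,0,0,0,0,0,0,0,0]}'
python3 - <<'E'
from h import *
import pickle
cm=env.camera_model("wrist");w=env.grab_frame("wrist");cv2.imwrite("pics/w5.png",w[:,:,::-1]);pickle.dump(cm,open("w5.pkl","wb"))
t=env.grab_frame("top");cv2.imwrite("pics/t5.png",t[:,:,::-1])
E
python3 d.py 418.5 -192 50 70
```

```text
time_s: 22.25
ee_pos: [419.0, -192.1, 185.6]
ee_rot: [179.9, 0.0, 70.1]
force: [1.2, 0.9, -0.9]
gripper_width: 91.0
gripper_force: 0.0
spin 0.01 slide [-3.33333333e-03 -4.33333333e-02  4.51333333e+00] at [ 419.8 -192.4  185.4] [179.9   0.   70.1] t 22.4
```

View pics/w5.png

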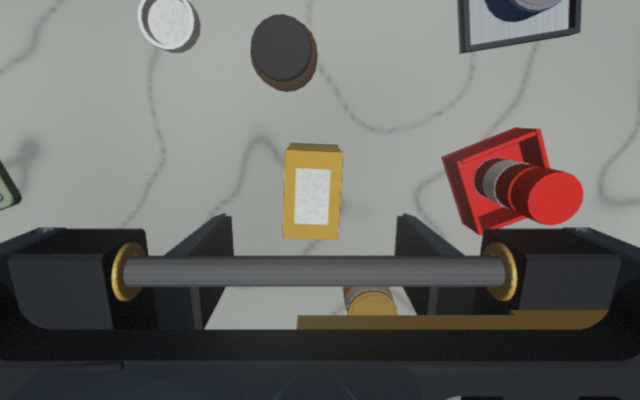

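The carton's top face spans (284,151)–(340,239) and is square to the fingers within 2°, centred between them. The red jar stands in its tray.

Run:
```python
from h import *
import pickle
cm=pickle.load(open("w5.pkl","rb"));w=cv2.imread("pics/w5.png")[:,:,::-1].copy()
c=mask(w,(270,140,355,245),(15,60,100),(32,255,255));q=cv2.minAreaRect(c);print(q,[plane(cm,*p,80).round(1).tolist() for p in cv2.boxPoints(q)])
p=plane(cm,311.8,195,80);print(p)
t=cv2.imread("pics/t5.png")[:,:,::-1].copy();ct=env.camera_model("top")
# green jar, red jar, in trays
for n,win,l,h in(("g",(268,110,318,165),(60,90,60),(75,255,255)),("r",(400,125,450,172),(0,120,80),(6,255,255))): print(n,cv2.boundingRect(mask(t,win,l,h)))
# basket rim: hull of the wood mask
c=mask(t,(195,125,265,185),(10,60,30),(25,200,255));r=cv2.minAreaRect(c);print("basket",r,[plane(ct,*p,34).round(1).tolist() for p in cv2.boxPoints(r)])
cv2.imwrite("pics/b5.png",cv2.resize(t[110:200,190:330][:,:,::-1],None,fx=5.5,fy=5.5,interpolation=cv2.INTER_CUBIC))
```

```text
((312.3437805175781, 191.5298614501953), (58.20785140991211, 94.84325408935547), 1.2730300426483154) [[379.0, -217.9, 80.0], [411.6, -139.0, 80.0], [457.5, -156.7, 80.0], [428.4, -237.1, 80.0]]
[ 418.14631667 -189.00445753   80.        ]
g (271, 121, 40, 40)
r (404, 131, 36, 36)
basket ((229.2671356201172, 155.7123565673828), (34.995304107666016, 47.518707275390625), 69.44395446777344) [[617.3, 321.1, 34.0], [659.3, 204.3, 34.0], [571.7, 172.7, 34.0], [530.2, 288.8, 34.0]]
```

View pics/b5.png

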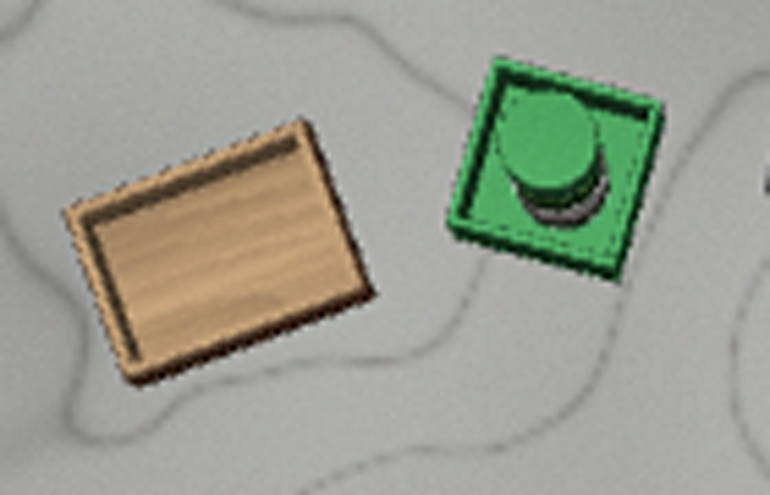

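The green jar stands in its tray at (550,140). The basket's rim corners are at (67,212), (303,120), (367,287) and (130,372), giving a yaw of about 20°. Grasping the carton.

```bash
python3 -m jog '{"jaw":[91,91,91,91,91,91,45,45,45,45],"slide":[[0,-0.05,0.95],[0,0,0.95],[0,0,0.95],[0,0,0.95],[0,0,0.85],[0,0,0],[0,0,0],[0,0,0],[0,0,0],[0,0,0]],"spin":[0,0,0,0,0,0,0,0,0,0]}' 25
python3 -m jog '{"jaw":[45,45,45,45,45,45,45,45],"slide":[[0,0,0],[0,0,0],[0,0,0],[0,0,-0.4],[0,0,-1],[0,0,-1],[0,0,-1],[0,0,-1]],"spin":[0,0,0,0,0,0,0,0]}' 25
python3 -m jog '{"jaw":[45,45,45,45,45,45],"slide":[[0,0,0],[0,0,0],[0,0,0],[0,0,0],[0,0,0],[0,0,0]],"spin":[-1,-1,-1,-1,-1,0]}'
python3 - <<'E'
from h import *
ct=env.camera_model("top");print(plane(ct,229.4,155.1,34))
E
python3 d.py 596.5 247 178 110
```

```text
time_s: 23.35
ee_pos: [418.0, -191.8, 46.6]
ee_rot: [179.9, 0.0, 70.0]
force: [0.3, 0.3, -0.5]
gripper_width: 61.9
gripper_force: 0.0
time_s: 24.15
ee_pos: [416.7, -191.2, 178.4]
ee_rot: [-179.9, -0.0, 70.0]
force: [0.7, -0.5, -2.0]
gripper_width: 50.7
gripper_force: 24.5
time_s: 24.75
ee_pos: [416.9, -191.3, 177.2]
ee_rot: [-180.0, -0.0, 110.0]
force: [0.0, 0.7, -1.3]
gripper_width: 50.7
gripper_force: 24.5
[596.06633161 246.42888891  34.        ]
spin -0.0 slide [11.68       10.62333333 -0.02666667] at [ 416.9 -191.3  177.2] [-180.   -0.  110.] t 24.8
```

```bash
python3 -m jog '{"jaw":[45,45,45,45,45,45,45,45,45,45],"slide":[[0.9,0.82,0],[0.97,0.88,0],[0.97,0.88,0],[0.97,0.88,0],[0.97,0.88,0],[0.97,0.88,0],[0.97,0.88,0],[0.97,0.88,0],[0.97,0.88,0],[0.97,0.88,0]],"spin":[0,0,0,0,0,0,0,0,0,0]}'
python3 -m jog '{"jaw":[45,45,45,45,45],"slide":[[0.97,0.88,0],[0.7,0.64,0],[0.35,0.32,0],[0,0,0],[0,0,0]],"spin":[0,0,0,0,0]}'
python3 d.py 596 246.5 54 110
```

```text
time_s: 25.75
ee_pos: [565.0, 171.2, 177.2]
ee_rot: [-180.0, 0.0, 109.8]
force: [0.6, -0.2, -1.7]
gripper_width: 50.8
gripper_force: 24.5
time_s: 26.25
ee_pos: [595.4, 244.4, 177.2]
ee_rot: [-179.9, 0.0, 109.9]
force: [-0.4, -0.2, -2.1]
gripper_width: 50.6
gripper_force: 24.5
spin -0.01 slide [0.05666667 0.04333333 4.10666667] at [595.4 244.4 177.2] [-179.9    0.   109.9] t 26.2
```

```bash
python3 -m jog '{"jaw":[45,45,45,45,45,45,45,45],"slide":[[0.05,0.05,1],[0,0,1],[0,0,1],[0,0,0.6],[0,0,0.3],[0,0,0.15],[0,0,0.06],[0,0,0]],"spin":[0,0,0,0,0,0,0,0]}'
python3 d.py 596 246.5 52 110
```

```text
time_s: 27.05
ee_pos: [597.5, 247.3, 55.3]
ee_rot: [179.9, -0.0, 110.0]
force: [1.4, 0.3, -1.5]
gripper_width: 50.7
gripper_force: 24.5
spin -0.0 slide [-0.01       -0.05666667  0.11      ] at [597.5 247.3  55.3] [179.9  -0.  110. ] t 27.1
```

```bash
python3 -m jog '{"jaw":[45,45,45],"slide":[[0,0,0.08],[0,0,0.05],[0,0,0]],"spin":[0,0,0]}'
python3 d.py 596 246.5 52 110
```

```text
time_s: 27.35
ee_pos: [597.3, 247.6, 51.2]
ee_rot: [179.9, 0.0, 110.0]
force: [0.6, -0.3, 1.5]
gripper_width: 50.8
gripper_force: 24.5
spin 0.0 slide [-0.02       -0.05333333 -0.02666667] at [597.3 247.6  51.2] [179.9   0.  110. ] t 27.4
```

```bash
python3 -m jog '{"jaw":[91,91,91,91,91,91,91,91,91],"slide":[[0,0,0],[0,0,0],[0,0,0],[0,0,-0.8],[0,0,-1],[0,0,-1],[0,0,-1],[0,0,-0.5],[0,0,0]],"spin":[0,0,0,0,0,0,0.9,0.9,0.7]}'
python3 - <<'E'
from h import *
ct=env.camera_model("top");print(plane(ct,459.5,212.5,60))
E
python3 d.py 433 -338 180 90
```

```text
time_s: 28.25
ee_pos: [598.4, 248.1, 182.8]
ee_rot: [179.7, -0.1, 89.7]
force: [0.5, 0.7, -0.5]
gripper_width: 91.0
gripper_force: 0.0
[ 432.68421219 -337.89586551   60.        ]
spin -0.03 slide [-19.53666667  -5.51333333   0.09333333] at [598.4 248.1 182.8] [ 1.797e+02 -1.000e-01  8.970e+01] t 28.2
```

```bash
python3 -m jog '{"jaw":[91,91,91,91,91,91,91,91,91,91],"slide":[[-0.98,-0.28,0],[-0.98,-0.28,0],[-0.98,-0.28,0],[-0.98,-0.28,0],[-0.98,-0.28,0],[-0.98,-0.28,0],[-0.98,-0.28,0],[-0.98,-0.28,0],[-0.98,-0.28,0],[-0.98,-0.28,0]],"spin":[0,0,0,0,0,0,0,0,0,0]}'
python3 -m jog '{"jaw":[91,91,91,91,91,91,91,91,91,91],"slide":[[-0.98,-0.28,0],[-0.98,-0.28,0],[-0.98,-0.28,0],[-0.98,-0.28,0],[-0.98,-0.28,0],[-0.98,-0.28,0],[-0.98,-0.28,0],[-0.98,-0.28,0],[-0.98,-0.28,0],[-0.5,-0.1,0]],"spin":[0,0,0,0,0,0,0,0,0,0]}'
python3 -m jog '{"jaw":[91,91],"slide":[[0,0,0],[0,0,0]],"spin":[0,0]}'
python3 d.py 433 -338 30 90
python3 - <<'E'
from h import *
import pickle
cm=env.camera_model("wrist");w=env.grab_frame("wrist");cv2.imwrite("pics/w6.png",w[:,:,::-1]);pickle.dump(cm,open("w6.pkl","wb"))
t=env.grab_frame("top");cv2.imwrite("pics/t6.png",t[:,:,::-1]);s=env.grab_frame("side");cv2.imwrite("pics/s6.png",s[:,:,::-1])
cv2.imwrite("pics/c6.png",np.hstack([cv2.resize(w[60:380,190:450],(325,400)),cv2.resize(s[105:355,185:405],(352,400))])[:,:,::-1])
E
```

```text
time_s: 29.25
ee_pos: [512.4, -47.6, 179.5]
ee_rot: [180.0, -0.0, 90.0]
force: [0.4, -0.7, -0.1]
gripper_width: 91.1
gripper_force: 0.0
time_s: 30.25
ee_pos: [433.6, -328.1, 179.4]
ee_rot: [180.0, 0.0, 89.9]
force: [0.4, 0.5, 0.0]
gripper_width: 90.8
gripper_force: 0.0
time_s: 30.45
ee_pos: [434.4, -325.4, 179.2]
ee_rot: [-180.0, -0.1, 90.0]
force: [0.5, -0.0, -1.0]
gripper_width: 91.0
gripper_force: 0.0
spin -0.0 slide [-0.42       -0.04666667  4.97333333] at [ 434.4 -325.4  179.2] [-1.8e+02 -1.0e-01  9.0e+01] t 30.4
```

View pics/c6.png

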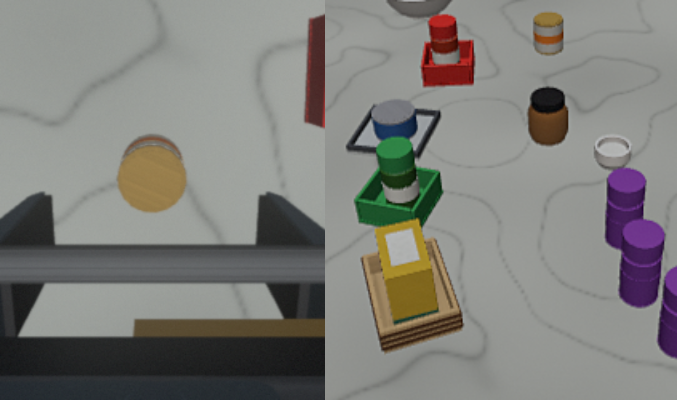

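The carton, both jars and the wide tin all stand upright in their places. The small tin's top is at (152,178) in the left crop. Measuring the small tin and the wide tin's final place.

```bash
python3 - <<'E'
from h import *
import pickle
w=cv2.imread("pics/w6.png")[:,:,::-1].copy();cm=pickle.load(open("w6.pkl","rb"));ct=env.camera_model("top");t=cv2.imread("pics/t6.png")[:,:,::-1].copy()
c=mask(w,(270,150,350,235),(15,90,100),(28,200,255));q=cv2.fitEllipse(cv2.convexHull(c));print("small",q,plane(cm,*q[0],60).round(1))
P,e=tri(ray(cm,*q[0]),ray(ct,459.5,212.5));print("tri",P.round(1),round(e,1))
c=mask(t,(334,110,374,145),(90,5,80),(125,40,146));q=cv2.fitEllipse(cv2.convexHull(c));print("wide",q,plane(ct,*q[0],43).round(1),cv2.minEnclosingCircle(c))
E
python3 d.py 433.5 -338 30 90
```

```text
small ((311.1056213378906, 202.5937042236328), (52.73690414428711, 54.116249084472656), 82.23924255371094) [ 431.9 -333.    60. ]
tri [ 431.3 -321.6  107.5] 3.0
wide ((354.24072265625, 124.89468383789062), (23.237686157226562, 24.007179260253906), 122.6181869506836) [667.  -80.8  43. ] ((354.04718017578125, 125.2735824584961), 12.259922981262207)
spin 0.01 slide [-0.43666667 -0.04        4.98      ] at [ 434.7 -324.9  179.4] [180.   -0.   90.1] t 30.6
```

```bash
python3 -m jog '{"jaw":[91,91,91,91,91,91,91,45,45,45],"slide":[[-0.37,-0.04,0.9],[0,0,0.95],[0,0,0.95],[0,0,0.95],[0,0,0.85],[0,0,0.5],[0,0,0],[0,0,0],[0,0,0],[0,0,0]],"spin":[0,0,0,0,0,0,0,0,0,0]}' 30
python3 -m jog '{"jaw":[45,45,45,45],"slide":[[0,0,0],[0,0,0],[0,0,0],[0,0,0]],"spin":[0,0,0,0]}' 30
python3 -m jog '{"jaw":[45,45,45,45,45,45],"slide":[[0,0,-0.4],[0,0,-1],[0,0,-1],[0,0,-1],[0,0,-1],[0,0,-0.6]],"spin":[0,0,0,0,0,0]}' 30
python3 d.py 668 -80 180 90
```

```text
time_s: 31.6
ee_pos: [433.8, -337.6, 27.6]
ee_rot: [179.9, 0.1, 90.0]
force: [-0.3, 0.0, 0.0]
gripper_width: 69.8
gripper_force: 0.0
time_s: 32.0
ee_pos: [433.0, -337.3, 26.8]
ee_rot: [180.0, 0.0, 90.0]
force: [-1.8, 0.2, 3.5]
gripper_width: 51.3
gripper_force: 30.0
time_s: 32.6
ee_pos: [433.8, -337.7, 179.3]
ee_rot: [179.8, 0.1, 90.0]
force: [0.1, 0.3, -2.0]
gripper_width: 51.5
gripper_force: 30.0
spin -0.0 slide [ 8.59        7.80666667 -0.02333333] at [ 433.8 -337.7  179.3] [1.798e+02 1.000e-01 9.000e+01] t 32.6
```

```bash
python3 -m jog '{"jaw":[45,45,45,45,45,45,45,45,45,45],"slide":[[0.9,0.8,0],[0.95,0.87,0],[0.95,0.87,0],[0.95,0.87,0],[0.95,0.87,0],[0.95,0.87,0],[0.95,0.87,0],[0.95,0.87,0],[0.7,0.6,0],[0.34,0.3,0]],"spin":[0,0,0,0,0,0,0,0,0,0]}'
python3 -m jog '{"jaw":[45,45],"slide":[[0,0,0],[0,0,0]],"spin":[0,0]}'
python3 d.py 668 -80 73 90
python3 - <<'E'
from h import *
cm=env.camera_model("wrist");p=env.state()["ee_pos"];w=env.grab_frame("wrist");s=env.grab_frame("side")
print("tcp axis would show at",proj(cm,[p[0],p[1],p[2]+33]).round(1), "tray wide centre at",proj(cm,[668,-80,43]).round(1))
cv2.imwrite("pics/c7.png",np.hstack([cv2.resize(w[40:340,170:460],(387,400)),cv2.resize(s[70:250,150:330],(400,400))])[:,:,::-1])
E
```

```text
time_s: 33.6
ee_pos: [667.9, -77.3, 176.1]
ee_rot: [-180.0, -0.0, 90.1]
force: [-0.4, 0.5, -2.0]
gripper_width: 51.6
gripper_force: 30.0
time_s: 33.8
ee_pos: [665.9, -80.4, 176.3]
ee_rot: [-179.9, 0.0, 90.0]
force: [0.7, -0.5, -2.8]
gripper_width: 51.9
gripper_force: 30.0
spin -0.0 slide [0.01333333 0.07       3.44333333] at [665.9 -80.4 176.3] [-179.9    0.    90. ] t 33.8
tcp axis would show at [313.7 270.2] tray wide centre at [316.2 190.6]
```

View pics/c7.png

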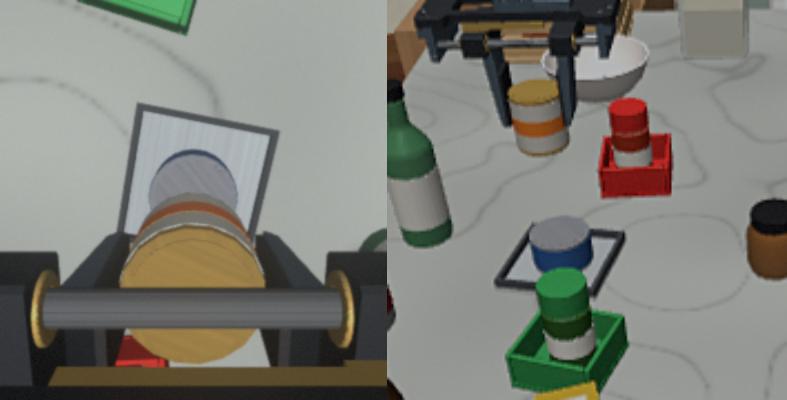

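The tin is held upright, with its top at (192,294) in the left crop, about 3 mm towards +y of the tool axis. The wide tin below is at (193,194). I correct for this and lower.

```bash
python3 -m jog '{"jaw":[45,45,45,45,45,45,45,45],"slide":[[-0.05,0.05,0.5],[0,0,0.9],[0,0,0.9],[0,0,0.5],[0,0,0.3],[0,0,0.2],[0,0,0.06],[0,0,0]],"spin":[0,0,0,0,0,0,0,0]}'
python3 d.py 667.5 -82 70 90
```

```text
time_s: 34.7
ee_pos: [668.6, -81.2, 76.1]
ee_rot: [179.9, 0.0, 90.0]
force: [-0.5, -0.5, -2.2]
gripper_width: 51.6
gripper_force: 30.0
spin -0.0 slide [-0.02666667 -0.03666667  0.20333333] at [668.6 -81.2  76.1] [179.9   0.   90. ] t 34.7
```

```bash
python3 -m jog '{"jaw":[45,45,45,45],"slide":[[-0.03,-0.03,0.1],[0,0,0.06],[0,0,0.03],[0,0,0]],"spin":[0,0,0,0]}'
python3 d.py 667.5 -82 70 90
```

```text
time_s: 35.1
ee_pos: [667.4, -81.9, 70.0]
ee_rot: [180.0, -0.0, 90.0]
force: [-0.1, 0.7, -0.9]
gripper_width: 51.4
gripper_force: 30.0
spin -0.0 slide [-0.00333333  0.00333333 -0.        ] at [667.4 -81.9  70. ] [180.  -0.  90.] t 35.1
```

```bash
python3 -m jog '{"jaw":[45,45],"slide":[[0,0,0.04],[0,0,0]],"spin":[0,0]}'
python3 -m jog '{"jaw":[60,91,91,91,91,91,91,91,91,91],"slide":[[0,0,0],[0,0,0],[0,0,0],[0,0,0],[0,0,-0.5],[0,0,-1],[0,0,-1],[0,0,-1],[0,0,-1],[0,0,0]],"spin":[0,0,0,0,0,0,0,0,0,0]}'
python3 -m jog '{"jaw":[91,91,91,91,91,91],"slide":[[0,-1,0],[0,-1,0],[0,-1,0],[0,-1,0],[0,-1,0],[0,-1,0]],"spin":[0,0,0,0,0,0]}'
python3 - <<'E'
from h import *
t=env.grab_frame("top");s=env.grab_frame("side")
cv2.imwrite("pics/c8.png",np.hstack([cv2.resize(t[90:190,190:450],(780,300),interpolation=cv2.INTER_CUBIC)])[:,:,::-1])
a=cv2.resize(t[90:190,190:450],(780,300),interpolation=cv2.INTER_CUBIC);b=np.zeros((300,780,3),np.uint8);b[:,:240]=cv2.resize(s[100:350,185:385],(240,300));b[:,260:560]=cv2.resize(s[115:215,190:290],(300,300),interpolation=cv2.INTER_CUBIC)
cv2.imwrite("pics/c8.png",np.vstack([a,b])[:,:,::-1])
E
```

```text
time_s: 35.3
ee_pos: [667.5, -81.9, 69.9]
ee_rot: [180.0, -0.0, 90.0]
force: [-2.0, 0.8, 3.8]
gripper_width: 51.3
gripper_force: 30.0
time_s: 36.3
ee_pos: [669.9, -82.3, 208.9]
ee_rot: [179.4, 0.1, 90.0]
force: [0.6, -0.5, 0.5]
gripper_width: 91.1
gripper_force: 0.0
time_s: 36.9
ee_pos: [485.7, -81.8, 202.7]
ee_rot: [-179.9, -0.0, 90.0]
force: [0.0, 0.6, 0.3]
gripper_width: 91.2
gripper_force: 0.0
```

View pics/c8.png

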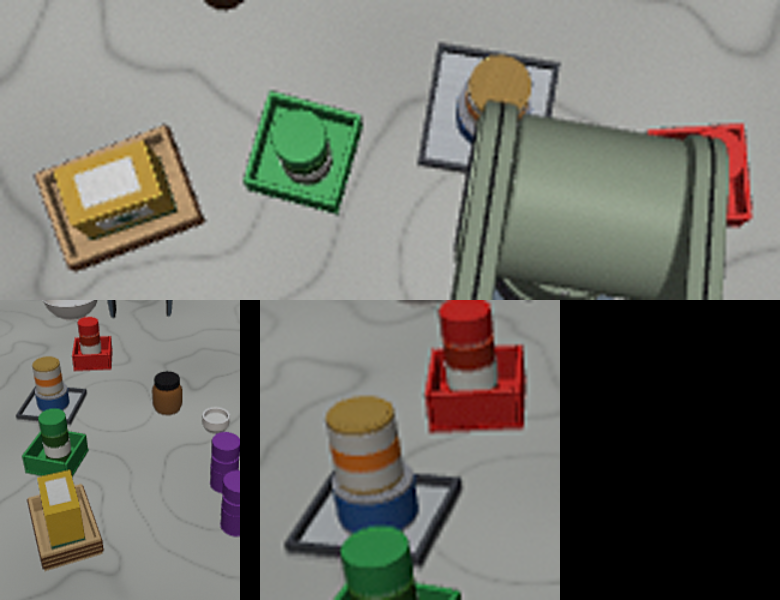

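The stack stands upright, with the small tin within a few mm of the wide tin's centre, and everything else is in place. One numeric check of the stack with the arm out of the way.

```bash
python3 -m jog '{"jaw":[91,91,91,91,91,91,91,91],"slide":[[-1,-0.3,0],[-1,-0.3,0],[-1,-0.3,0],[-1,0,0],[-1,0,0],[-1,0,0],[0,0,0],[0,0,0]],"spin":[0,0,0,0,0,0,0,0]}'
python3 - <<'E'
from h import *
t=env.grab_frame("top");s=env.grab_frame("side");ct=env.camera_model("top");cs=env.camera_model("side")
c=mask(t,(334,95,385,145),(15,80,120),(28,200,255));q=cv2.fitEllipse(cv2.convexHull(c));print("small top",np.round(q[0],1),np.round(q[1],1),plane(ct,*q[0],103).round(1),"wide was 667,-80.8 by the same camera")
c=mask(t,(345,200,362,225),(100,3,15),(179,80,60));print("honey",cv2.minAreaRect(c)[0],"was 353,213")
cv2.imwrite("pics/c9.png",t[:,:,::-1])
E
```

```text
time_s: 37.8
ee_pos: [460.6, -262.2, 202.8]
ee_rot: [-180.0, -0.1, 89.9]
force: [0.3, -0.2, -0.2]
gripper_width: 90.8
gripper_force: 0.0
small top [356.4 118.3] [19.8 21.5] [667.6 -81.8 103. ] wide was 667,-80.8 by the same camera
honey (353.0, 213.0) was 353,213
```

Stack offset is about 1 mm, and the honey jar hasn't moved.

```bash
python3 -c "
from workcell import env
print(env.job_done())"
```

```text
the job is handed in; nothing more can be done
None
```

All groceries were put away upright and the job is handed in at about 38 s: both jars, the carton and the wide tin in their places, the small tin stacked about 1 mm off the wide tin's centre, and the honey jar unmoved (judging result not shown).

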